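# Square a long board against the datum rail and lock the hold-down

### The job

Get the long board ready for the inspection camera: slide it, keeping it flat on the plate, until its whole long edge lies flush against the steel rail and its end is against the end stop. Then lift the red spring hold-down on the rail, swing its finger round square over the board and let it spring down to clamp the board's edge. Leave the camera, the lens, the cleaner bottle and the white target where they stand.

Things in the scene. Friction and masses are not known exactly. Their poses are not given: they have to be found in the camera images.
- fixture: Grey tooling plate fixed to the bench, 360 x 470 mm, top 12 mm above the bench. Origin at bench level under it; plate spans x -190..170, y -260..210 mm. x points from the robot's side to the rail, y along the rail to the end stop, z up. Any yaw within 13 degrees. The board belongs with its origin at x +35, y +15.
- rail_face (a point): Point on the steel datum rail's inner face (towards the robot), 5 mm above the plate, beside the hold-down; at x +85, y 0 mm of the fixture, same axes. The rail is a straight bar along y, 22 mm wide (x +85..+107), 10 mm high, from y -220 to +180.
- stop_face (a point): Middle of the end stop's inner face (it looks along -y), 5 mm above the plate; at x +40, y +165 mm of the fixture, same axes. The stop is a steel bar 60 mm (x) by 22 mm (y), 10 mm high.
- board: Long loose part: aluminium carrier 100 (x) x 300 (y) x 18 mm, 0.4 to 0.7 kg, brown circuit board on top (parts rise to 33 mm). Too wide to grip across. Origin: middle of the underside, on the plate; +x edge goes to the rail, +y end to the stop. Plain upright sides to push on. Starts clear of both, skewed up to 10 degrees. A bare strip 28 mm wide, 18 mm high, along the +x edge takes the hold-down.
- rail_corner_left (a point): On the board, +x +y vertical edge (the corner where rail edge and stop end meet), 9 mm above its underside. Flush when its x in the rail_face frame is 0.
- rail_corner_right (a point): On the board, +x -y vertical edge, 9 mm above its underside. Flush when its x in the rail_face frame is 0.
- stop_end (a point): On the board's +y end face, 9 mm above its underside, 5 mm to the +x side of its centre line. Against the stop when its y in the stop_face frame is 0.
- sleeve (a point): On the upright axis of the hold-down's red round sleeve, 24 mm in diameter, at mid-height: gripped by its sides from above. At rest the barrel spans 16.5 to 41.5 mm above the plate (this point 29 mm). It lifts and turns on a fixed screw with a 15 mm head, 63 to 69 mm above the plate, that comes up between the gripper's fingers. Axis at x +96, y 0 mm of the fixture.
- nose (a point): Underside of the hold-down's finger near its tip, 30 mm from the sleeve's axis; the finger is 12 mm wide, 6 mm thick and reaches 36 mm from the axis. At rest the underside is 10.5 mm above the plate, just over the rail, so it must be lifted over 7.5 mm to pass over the board.
- holddown_lift (a joint): Height of the sleeve and finger above rest (m): 0 down on the rail, about 0.0075 standing on the board, 0.018 fully up. A spring pulls it down: 3 N at 0, 6 N on the board, 9.5 N fully up.
- holddown_turn (a joint): Turn of the sleeve and finger (rad), counter-clockwise from above, range -1.8 to 0.3: 0 is square over the board (pointing to the fixture's -x), -1.57 is parked along the rail pointing to the end stop. It starts parked; light friction keeps it where it is left.
- camera: Bystander: cream block camera 40 (x) x 60 (y) x 44 mm with a 30 mm wide lens mount that stands 10 mm out of its +y side; on the plate just in front of the board's robot-side edge. Origin at the middle of its underside.
- lens: Bystander: black lens standing on end, 36 mm in diameter, 46 mm high. It may stand by either end of the board's robot-side edge, or behind the rail near the hold-down. Origin at the middle of its underside.
- cleaner: Bystander: small white bottle with blue cap, 34 mm in diameter, 62 mm high. It may stand by either end of the board's robot-side edge, or behind the rail near the hold-down. Origin at the middle of its underside.
- target: Bystander: white calibration tile 36 x 36 x 14 mm with a chequer on top. It may stand by either end of the board's robot-side edge, or behind the rail near the hold-down. Origin at the middle of its underside.

How it is judged:
By the outcome, as a careful person would: the job done as asked, in the order asked, and still so for the second after the job is handed in, with the robot touching nothing.
It also fails if it takes over 70 s, if anything falls off the work surface, if the arm or the gripper's body presses on something with over 40 N, if the wrist force passes 120 N, or if a joint passes its speed limit or range.

### The arm

A 6-joint arm with a two-finger parallel gripper is mounted at the origin on the work surface. World frame = base frame: x ahead of the robot, y to its left, z up, the work surface at z = 0. Lengths are in m, angles in degrees, forces in N, time in s.
With the tool pointing down it reaches from about 0.4 to 0.825 m from the base axis. Payload 7 kg.
Tool frame: the origin (TCP) lies between the finger pads; the fingertips stand 22 mm ahead of it and the grasp point (between the pads) lies 3 mm ahead of it; z points along the fingers, y is the direction in which the jaws open and shut (so a half turn about z gives the same grasp; the last joint's range is limited). The gripper opens to 88 mm and grips with 3 to 60 N. Pads are 19 mm wide; open, the fingers measure 130 mm over their backs; the gripper's body (78 mm by 193 mm) begins 47 mm behind the grasp point.
Start: joints at [-59.811, 20.546, 0.682, 0, -70.136, -16.507], TCP at [0.16, -0.656, 0.249] pointing down, gripper open.
Joint ranges: [-176.03, 176.03], [-82.01, 121.73], [-58.28, 71.71], [-173.87, 95.51], [-174.79, -0.11], [-173.66, 173.66]. Speed limits (degrees/s): [136.94, 136.94, 172.46, 180, 180, 180].

### API

Orientations are given as [roll, pitch, yaw] about the fixed x, y, z axes, in that order (R = Rz(yaw) Ry(pitch) Rx(roll)).
In Python, from plant import telemetry, cams, r gives the robot as it stands.
- The arm moves only by the tool carry_out, never from a script. Its argument "commands" is one flat list of numbers, 5 for each row, row after row: the shift along the world's x, y, z as a fraction of full scale, then the turn about the world's z as a fraction of full scale, then the gripper's target within -1 to 1 (shut at 1, half-way at 0, fully open at -1). In form: [x, y, z, turn, claw, x, y, z, turn, claw, ...]. A call has 1 to 8 rows; each row shifts and turns the commanded pose from where the row before left it; what a row does not reach is not made up. Full scale, the value 1, is 0.04 m for a shift and 4 degrees for a turn. A row lasts 1/10 s, in which the tool goes at most 50 mm and 8.59 degrees, less where a joint would pass 70% of its speed; a pose out of reach is approached as far as the arm can. A call with a number of a shift or a turn outside -1 to 1 is refused whole. A call with a gripper value outside its range is refused whole. The fingers move at their own pace and stop on an object; "grip_force" is the grip in N (left out, the last holds). Time passes only in rows, so rows that do not move let the fingers close. It gives the time, the measured TCP pose, the force and the opening at its end, in the units of the state.
- telemetry.get_state(): the state, without advancing time (a new reading comes with each control period).
- cams.capture(name): name is "scene" or "top" or "wrist"; returns a dict with "frame" (420x560x3 uint8, red, green, blue), "camera_matrix" (3x3 intrinsics, pixels), "k1" (the pictures are not rectified: a ray, as slopes to the right and down, at radius r is drawn at 1 + k1 r^2 times it, then the intrinsics apply), "camera_from_world" (4x4, takes a point from world to camera coordinates); the wrist camera has in their place "mount" (4x4, takes a point from camera to tool coordinates, whose origin is the TCP and whose axes are the flange's). Camera axes: x right, y down, z forward; pixel columns grow to the right and rows downward; lengths in m; the calibration is good to about 2 mm. A picture is of the moment at which its call begins: read the wrist's pose just before it. There is no depth.
- r.close_job(): hands the job in, once; it reports no verdict.
The state is a dict: "time_s": time; "joints": joint angles; "qd": joint speeds; "joint_torque": joint torques, N m; "tcp_pos": TCP position; "eef_rot": TCP orientation; "contact_force": force on the tool from outside, world axes, zero at the start; "moment": the same for the moment, N m; "gripper_width": finger opening in m.
Only numpy, scipy, OpenCV 4.12 (cv2) and the standard library are available. Lean on these libraries where they do the work, as an engineer would, in place of code of your own. Each camera call takes 0.05 s, during which the arm holds its last target. There are 200 camera calls.

## Working session

There is one attempt and no reset: what is moved stays moved. The work goes in short steps, Python scripts to look and compute and a tool call to move; the robot and the scene stay as the last step left them, time stands still between calls to the robot, and variables do not carry over. Pictures are saved under pics/ and viewed, about 8 in all and at most 12, crops included, and the job is handed in when it is done.

Besides the shell and the picture viewer there is one more tool, called after "Call:" by a JSON object that holds its "method" and its "body". carry_out: Moves the arm, as the interface text tells. Shift numbers are shares of 0.04 m and turn numbers shares of 4 degrees, none past 1 either way. Its arguments: {"type":"object","properties":{"commands":{"type":"array"},"grip_force":{"type":"number"}},"required":["commands"]}

```bash
mkdir -p pics
cat > h.py <<'E'
import numpy as np, cv2
from plant import telemetry, cams, r
def cap(n,f=None):
    c=cams.capture(n)
    if f: cv2.imwrite('pics/'+f,cv2.cvtColor(c['frame'],cv2.COLOR_RGB2BGR))
    return c
def ray(c,px,T=None):
    K=np.array(c['camera_matrix']);k=c['k1']
    px=np.atleast_2d(np.array(px,float))
    d=np.c_[(px[:,0]-K[0,2])/K[0,0],(px[:,1]-K[1,2])/K[1,1]];u=d.copy()
    for _ in range(20): u=d/(1+k*(u**2).sum(1,keepdims=True))
    T=np.linalg.inv(c['camera_from_world']) if T is None else T
    return T[:3,3],np.c_[u,np.ones(len(u))]@T[:3,:3].T
def onz(c,px,z,T=None):
    o,d=ray(c,px,T); return o+d*((z-o[2])/d[:,2:])
def proj(c,P):
    P=np.atleast_2d(P);M=np.array(c['camera_from_world']);q=P@M[:3,:3].T+M[:3,3]
    u=q[:,:2]/q[:,2:];u=u*(1+c['k1']*(u**2).sum(1,keepdims=True))
    K=np.array(c['camera_matrix']);return np.c_[u[:,0]*K[0,0]+K[0,2],u[:,1]*K[1,1]+K[1,2]]
E
python3 - <<'E'
from h import *
for n in('scene','top'):
    c=cap(n,n+'0.png'); print(n,c['camera_matrix'],c['k1'],np.linalg.inv(c['camera_from_world']).round(3))
print(telemetry.get_state())
E
```

```text
scene [[492.78465739   0.         280.63065296]
 [  0.         492.78465739 207.65594021]
 [  0.           0.           1.        ]] 0.04514460816888681 [[-0.862  0.409 -0.299  0.875]
 [ 0.506  0.683 -0.526  0.51 ]
 [-0.011 -0.605 -0.796  0.786]
 [ 0.     0.     0.     1.   ]]
top [[475.94219411   0.         292.47028937]
 [  0.         475.94219411 206.51177422]
 [  0.           0.           1.        ]] 0.003711249312767297 [[-0.017 -0.991  0.135  0.468]
 [-1.     0.017 -0.006 -0.004]
 [ 0.004 -0.135 -0.991  0.951]
 [ 0.     0.     0.     1.   ]]
{'time_s': 0.1, 'joints': array([-5.98106518e+01,  2.05888949e+01,  6.39829296e-01, -1.69200146e-02,
       -7.01360435e+01, -1.65083811e+01]), 'qd': array([-0.06999719, -0.0761314 ,  0.14255393,  0.06587073, -0.0026037 ,
       -0.04701428]), 'joint_torque': array([-2.09174366e-03, -5.84163272e+01,  2.93752223e+01,  7.01570079e+00,
        1.01233352e-02, -4.93525954e-05]), 'tcp_pos': array([ 0.15954543, -0.65546593,  0.24770739]), 'eef_rot': array([ 1.79913879e+02, -8.93530508e-03, -1.66324787e+02]), 'contact_force': array([ 0.41045662,  1.27039514, -0.9715061 ]), 'moment': array([-0.01104939,  0.0270549 , -0.09269451]), 'gripper_width': 0.08698922151861549}
```

View pics/top0.png

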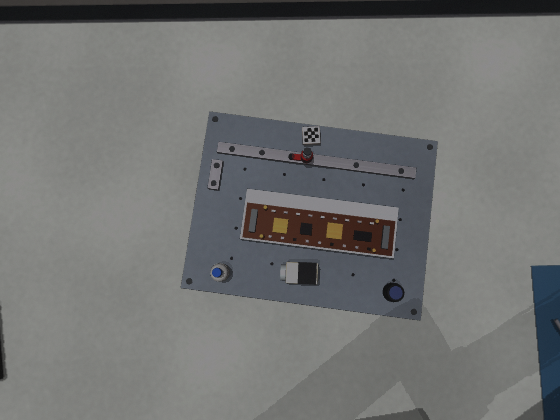

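View pics/scene0.png

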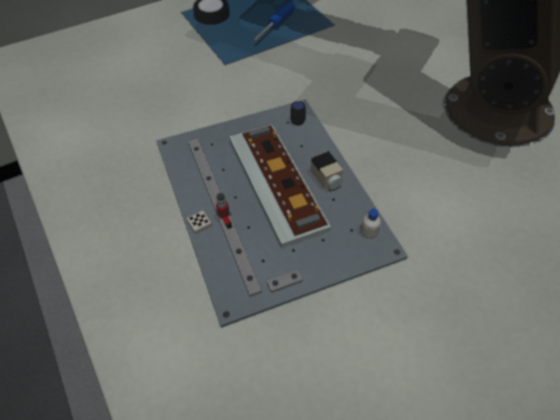

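Top view: the plate has corners at about (209,112), (437,142), (421,320) and (181,289). The rail runs (218,147)–(415,173), with the hold-down at (307,157) parked to the left. The board spans (247,190)–(397,255). The camera is at (300,273), the cleaner at (219,272), the lens at (394,292), and the target behind the rail at (311,135).

```bash
cat > meas.py <<'E'
from h import *
def sub_edges(img, p0, p1, n=40, half=6, sign=0):
    """subpixel max-gradient points along normals of segment p0-p1, robust line"""
    g=cv2.GaussianBlur(cv2.cvtColor(img,cv2.COLOR_RGB2GRAY).astype(np.float32),(0,0),0.8)
    p0,p1=map(lambda a:np.array(a,float),(p0,p1));d=(p1-p0)/np.linalg.norm(p1-p0);nn=np.array([-d[1],d[0]])
    s=np.arange(-half,half+.01,.25);pts=[]
    for t in np.linspace(.06,.94,n):
        q=(p0+(p1-p0)*t)+s[:,None]*nn
        v=cv2.remap(g,q[:,0].astype(np.float32)[None],q[:,1].astype(np.float32)[None],cv2.INTER_LINEAR)[0]
        gr=np.gradient(v); a=gr*sign if sign else abs(gr)
        pts.append(q[a.argmax()])
    pts=np.array(pts)
    for _ in range(4):
        vx,vy,x,y=cv2.fitLine(pts.astype(np.float32),cv2.DIST_HUBER,0,.01,.01).ravel()
        e=abs((pts-[x,y])@[-vy,vx]); pts=pts[e<=max(.5,np.median(e)*2)]
    return pts
def line(P):
    vx,vy,x,y=cv2.fitLine(P[:,:2].astype(np.float32)*1000,cv2.DIST_HUBER,0,.01,.01).ravel()
    return np.array([x,y])/1000,np.array([vx,vy])
def inter(a,b):
    t=np.linalg.solve(np.c_[a[1],-b[1]],b[0]-a[0]);return a[0]+a[1]*t[0]
E
python3 - <<'E'
from meas import *
c=cap('top');im=c['frame']
C=[(209,112),(437,142),(421,320),(181,289)]
L=[line(onz(c,sub_edges(im,C[i],C[(i+1)%4]),.012)) for i in range(4)]
for l in L: print('plate',np.degrees(np.arctan2(l[1][1],l[1][0])).round(2))
P=[inter(L[i-1],L[i]) for i in range(4)]
print(np.round(P,4))
loc=np.array([(170,210),(170,-260),(-190,-260),(-190,210)])/1000
P=np.array(P);a=loc-loc.mean(0);b=P-P.mean(0)
yaw=np.arctan2((a[:,0]*b[:,1]-a[:,1]*b[:,0]).sum(),(a*b).sum());R=np.array([[np.cos(yaw),-np.sin(yaw)],[np.sin(yaw),np.cos(yaw)]])
t=P.mean(0)-R@loc.mean(0);print('fixture yaw',np.degrees(yaw),'t',t,'res mm',((P-(loc@R.T+t))*1000).round(1).tolist())
np.savez('fix.npz',R=R,t=t,yaw=yaw)
W=lambda x,y:R@np.array([x,y])+t
for n,q,z in(('rail ends',[(218,147.),(415,173)],.022),('hd',[(307,157)],.06),('cam',[(302,273)],.056),('clean',[(217,272)],.074),('lens',[(394,292)],.058),('target',[(311,135)],.026)):
    print(n,((onz(c,q,z)[:,:2]-t)@R*1000).round(0).tolist())
big=cv2.resize(im[95:330,170:450],None,fx=2.8,fy=2.5,interpolation=cv2.INTER_CUBIC)
big=cv2.resize(im[130:310,190:430],None,fx=3.3,fy=3.3,interpolation=cv2.INTER_CUBIC)
cv2.imwrite('pics/big.png',big[:,:,::-1])
E
```

```text
plate 81.33
plate -8.57
plate 81.4
plate -8.53
[[ 0.7961  0.1589]
 [ 0.7252 -0.306 ]
 [ 0.3689 -0.2523]
 [ 0.4392  0.2124]]
fixture yaw -8.604202257895524 t [ 0.59598154 -0.02354652] res mm [[0.6, 0.2], [0.0, 0.0], [-0.3, -0.2], [-0.3, -0.1]]
rail ends [[95.0, 178.0], [95.0, -219.0]]
hd [[89.0, -2.0]]
cam [[-131.0, -21.0]]
clean [[-149.0, 134.0]]
lens [[-143.0, -194.0]]
target [[143.0, -4.0]]
```

View pics/big.png

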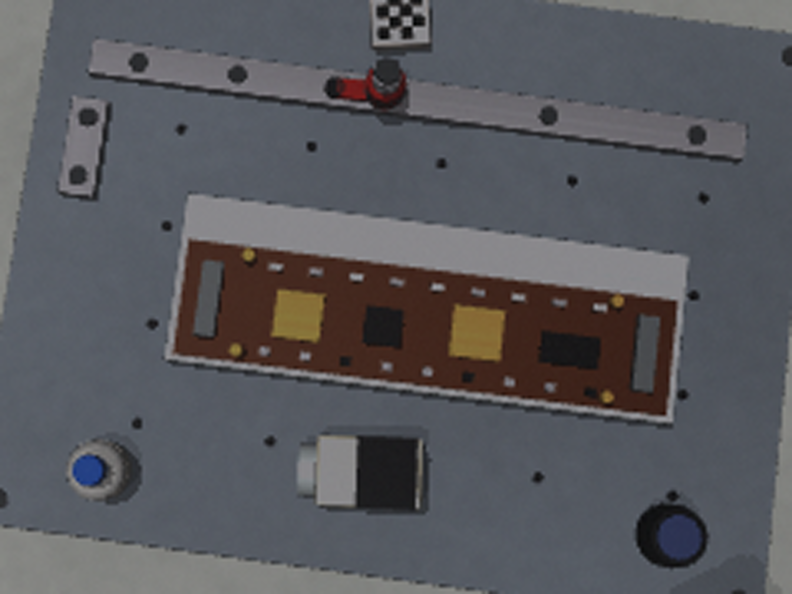

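Fixture: yaw -8.6°, corner residuals under 1 mm. The enlarged view shows the board corners at (188,195), (688,256), (672,422) and (165,358), with the hold-down finger parked towards the stop. Next I measure the board.

```bash
cat >> meas.py <<'E'
F=None
try: F=np.load('fix.npz')
except Exception: pass
def board(c,C):
    im=c['frame'];L=[line(onz(c,sub_edges(im,C[i],C[(i+1)%4],half=4),.030)) for i in range(4)]
    P=np.array([inter(L[i-1],L[i]) for i in range(4)])
    return (P-F['t'])@F['R']*1000
E
python3 - <<'E'
from meas import *
c=cap('top');C=[(x/3.3+190,y/3.3+130) for x,y in((188,195),(688,256),(672,422),(165,358))]
P=board(c,C);print(P.round(1),'centre',P.mean(0).round(1))
print([np.degrees(np.arctan2(*(P[i]-P[j])[::-1])).round(2)-90 for i,j in((0,1),(3,2))])
R,t=F['R'],F['t'];print(t,R)
W=lambda x,y:(R@np.array([x,y])/1000+t).round(4)
print('camera edges',W(-111,-20))
print('railface lines'); 
rl=line(onz(c,sub_edges(c['frame'],(218,156),(414,178.5),half=3),.022)); print((rl[0]-t)@R*1000,np.degrees(np.arctan2(rl[1][1],rl[1][0])))
E
```

```text
[[  18.2  104.2]
 [  20.8 -187.8]
 [ -74.9 -187.5]
 [ -76.9  102.5]] centre [-28.2 -42.2]
[np.float64(0.5100000000000051), np.float64(0.39000000000000057)]
[ 0.59598154 -0.02354652] [[ 0.98874541  0.14960786]
 [-0.14960786  0.98874541]]
camera edges [ 0.4832 -0.0267]
railface lines
[83.64716598  3.76521562] 82.359276
```

The edge finder caught the inner rim on three sides. The outer board is centred at about (-30.5, -42) in the fixture with a yaw of about 0.5°, so it has to move about +65 in x and +57 in y. Plan: straddle the camera with the open fingers and push the -x edge at two points. First move: over the camera, jaws along the rail.

Call:
{"method": "carry_out", "body": {"commands": [0.47, 0.87, 0, -0.31, -1, 0.47, 0.87, 0, -0.31, -1, 0.47, 0.87, 0, -0.31, -1, 0.47, 0.87, 0, -0.31, -1, 0.47, 0.87, 0, -0.31, -1, 0.47, 0.87, 0, -0.31, -1, 0.47, 0.87, 0, -0.31, -1, 0.47, 0.87, 0, -0.31, -1]}}

```text
time_s: 1.0
tcp_pos: [0.3104, -0.3759, 0.2486]
eef_rot: [-180.0, 0.0, -176.3]
contact_force: [0.8, -0.1, -0.3]
gripper_width: 0.0872
```

Call:
{"method": "carry_out", "body": {"commands": [0.47, 0.87, 0, -0.31, -1, 0.47, 0.87, 0, -0.31, -1, 0.47, 0.87, 0, -0.31, -1, 0.47, 0.87, 0, -0.31, -1, 0.47, 0.87, 0, -0.31, -1, 0.47, 0.87, 0, -0.31, -1, 0.47, 0.87, 0, -0.31, -1, 0.47, 0.87, 0, -0.31, -1]}}

```text
time_s: 1.8
tcp_pos: [0.4609, -0.0974, 0.2488]
eef_rot: [180.0, 0.0, 173.8]
contact_force: [0.5, -0.5, -0.6]
gripper_width: 0.0872
```

Call:
{"method": "carry_out", "body": {"commands": [0.47, 0.87, 0, -0.31, -1, 0.47, 0.87, 0, -0.31, -1, 0, 0, 0, 0, -1, 0, 0, 0, 0, -1]}}

```text
time_s: 2.2
tcp_pos: [0.4981, -0.0286, 0.2481]
eef_rot: [-180.0, -0.1, 171.5]
contact_force: [-1.0, -0.2, -0.5]
gripper_width: 0.0876
```

Call:
{"method": "carry_out", "body": {"commands": [0, 0, -0.9, 0, -1, 0, 0, -0.9, 0, -1, 0, 0, -0.9, 0, -1, 0, 0, -0.9, 0, -1, 0, 0, -0.9, 0, -1, 0, 0, -0.7, 0, -1, 0, 0, 0, 0, -1]}}

```text
time_s: 2.9
tcp_pos: [0.4951, -0.0311, 0.0376]
eef_rot: [-179.8, -0.4, 171.3]
contact_force: [-0.2, -0.7, 0.7]
gripper_width: 0.0876
```

Call:
{"method": "carry_out", "body": {"commands": [0.2, -0.03, 0, 0, -1, 0.2, -0.03, 0, 0, -1, 0.2, -0.03, 0, 0, -1, 0.2, -0.03, 0, 0, -1, 0.2, -0.03, 0, 0, -1, 0.2, -0.03, 0, 0, -1, 0.2, -0.03, 0, 0, -1, 0.2, -0.03, 0, 0, -1]}}

```text
time_s: 3.7
tcp_pos: [0.5621, -0.0394, 0.0417]
eef_rot: [-180.0, -0.0, 171.3]
contact_force: [-6.6, 1.1, 5.7]
gripper_width: 0.0877
```

Run:
```python
from h import *
s=telemetry.get_state();F=np.load('fix.npz');print((s['tcp_pos'][:2]-F['t'])@F['R']*1000,s['contact_force'])
c=cap('top');im=c['frame']
cv2.imwrite('pics/p1.png',cv2.resize(im[100:310,180:440],None,fx=3,fy=2.85,interpolation=cv2.INTER_CUBIC)[:,:,::-1])
```

```text
[-31.15538654 -20.71694615] [-6.59125792  1.07868137  5.73638043]
```

View pics/p1.png

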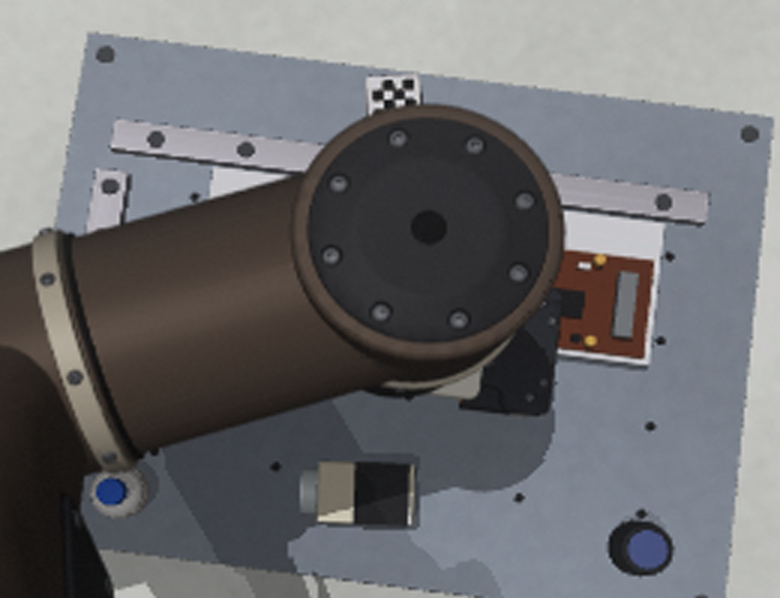

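The image shows the board moved over, edge parallel to the rail with a gap of about 7 mm (strip end at (663,222), rail at (703,225)). The bystanders are untouched. Next I back off, rise, turn 90° and go to the -y end.

Call:
{"method": "carry_out", "body": {"commands": [-0.25, 0.04, 0, 0, -1, 0, 0, 1, 0, -1, 0, 0, 1, 0, -1, 0.045, -0.225, 0, 1, -0.1, 0.045, -0.225, 0, 1, -0.1, 0.045, -0.225, 0, 1, -0.1, 0.045, -0.225, 0, 1, -0.1, 0.045, -0.225, 0, 1, -0.1]}}

```text
time_s: 4.55
tcp_pos: [0.5613, -0.0825, 0.1215]
eef_rot: [-180.0, 0.2, -168.5]
contact_force: [-0.6, 0.1, 0.3]
gripper_width: 0.0532
```

Call:
{"method": "carry_out", "body": {"commands": [0.045, -0.225, 0, 1, -0.1, 0.045, -0.225, 0, 1, -0.1, 0.045, -0.225, 0, 1, -0.1, 0.045, -0.225, 0, 1, -0.1, 0.045, -0.225, 0, 1, -0.1, 0.045, -0.225, 0, 1, -0.1, 0.045, -0.225, 0, 1, -0.1, 0.045, -0.225, 0, 1, -0.1]}}

```text
time_s: 5.35
tcp_pos: [0.5758, -0.1546, 0.1215]
eef_rot: [-179.9, 0.1, -136.5]
contact_force: [-0.4, -0.2, 1.1]
gripper_width: 0.048
```

Call:
{"method": "carry_out", "body": {"commands": [0.045, -0.225, 0, 1, -0.1, 0.045, -0.225, 0, 1, -0.1, 0.045, -0.225, 0, 1, -0.1, 0.045, -0.225, 0, 1, -0.1, 0.045, -0.225, 0, 1, -0.1, 0.045, -0.225, 0, 1, -0.1, 0.045, -0.225, 0, 1, -0.1, 0.045, -0.225, 0, 1, -0.1]}}

```text
time_s: 6.15
tcp_pos: [0.5902, -0.2266, 0.1215]
eef_rot: [-179.9, 0.0, -104.5]
contact_force: [0.5, 0.0, 0.7]
gripper_width: 0.0483
```

Call:
{"method": "carry_out", "body": {"commands": [0.045, -0.225, 0, 1, -0.1, 0, 0, 0, 0.5, -0.1, 0, 0, 0, 0, -0.1]}}

```text
time_s: 6.45
tcp_pos: [0.5918, -0.2355, 0.1213]
eef_rot: [-179.9, 0.0, -98.6]
contact_force: [-1.1, 0.3, -0.3]
gripper_width: 0.0482
```

Run:
```python
from meas import *
s=telemetry.get_state();print((s['tcp_pos'][:2]-F['t'])@F['R']*1000,s['tcp_pos'],s['contact_force'],s['eef_rot'],s['gripper_width'])
c=cap('top','p2.png');im=c['frame']
cv2.imwrite('pics/p2.png',cv2.resize(im[100:310,180:440],None,fx=3,fy=2.85,interpolation=cv2.INTER_CUBIC)[:,:,::-1])
```

```text
[  27.59173558 -210.19550604] [ 0.59181584 -0.2355043   0.12128885] [-1.10524212  0.27710994 -0.25669419] [-1.79893205e+02  2.89846006e-04 -9.86209279e+01] 0.04821669309850995
```

View pics/p2.png

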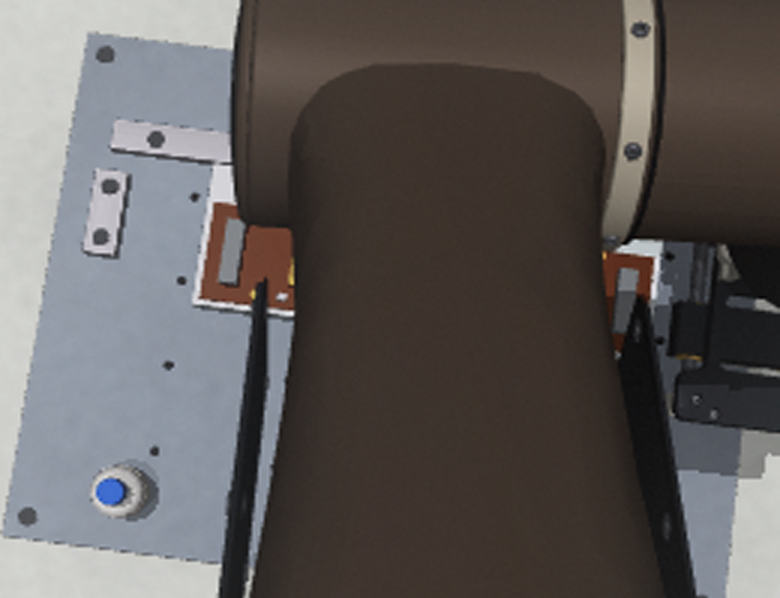

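Board's +y end is at (195–213) and the stop face at about 125, so the gap is about 57 mm as computed. Descend and push +y, stopping just short.

Call:
{"method": "carry_out", "body": {"commands": [0, 0, -1, 0, -0.1, 0, 0, -1, 0, -0.1, 0, 0, 0, 0, -0.1]}}

```text
time_s: 6.8
tcp_pos: [0.5897, -0.2347, 0.037]
eef_rot: [179.7, 0.0, -98.7]
contact_force: [-0.9, 0.9, -0.2]
gripper_width: 0.0485
```

Call:
{"method": "carry_out", "body": {"commands": [0.03, 0.195, 0, 0, -0.1, 0.03, 0.195, 0, 0, -0.1, 0.03, 0.195, 0, 0, -0.1, 0.03, 0.195, 0, 0, -0.1, 0.03, 0.195, 0, 0, -0.1, 0.03, 0.195, 0, 0, -0.1, 0.03, 0.195, 0, 0, -0.1, 0.015, 0.1, 0, 0, -0.1]}}

```text
time_s: 7.6
tcp_pos: [0.6016, -0.1765, 0.0422]
eef_rot: [-179.9, -0.0, -98.6]
contact_force: [-1.4, -7.8, 5.6]
gripper_width: 0.0481
```

Run:
```python
from meas import *
s=telemetry.get_state();print((s['tcp_pos'][:2]-F['t'])@F['R']*1000,s['tcp_pos'],s['contact_force'],s['eef_rot'],s['gripper_width'])
```

```text
[  28.46483295 -150.41899783] [ 0.60162215 -0.17653118  0.0422209 ] [-1.39974261 -7.76003979  5.63407963] [-1.79865926e+02 -3.26304136e-02 -9.85804130e+01] 0.0481022198622273
```

Call:
{"method": "carry_out", "body": {"commands": [-0.04, -0.25, 0, 0, -0.1, 0, 0, 1, 0, -0.1, 0, 0, 1, 0, -0.1, -0.0455, 0.205, 0, -1, -1, -0.0455, 0.205, 0, -1, -1, -0.0455, 0.205, 0, -1, -1, -0.0455, 0.205, 0, -1, -1, -0.0455, 0.205, 0, -1, -1]}}

```text
time_s: 8.4
tcp_pos: [0.5897, -0.1455, 0.1207]
eef_rot: [-180.0, 0.0, -118.8]
contact_force: [-0.1, 0.5, -0.3]
gripper_width: 0.082
```

Call:
{"method": "carry_out", "body": {"commands": [-0.0455, 0.205, 0, -1, -1, -0.0455, 0.205, 0, -1, -1, -0.0455, 0.205, 0, -1, -1, -0.0455, 0.205, 0, -1, -1, -0.0455, 0.205, 0, -1, -1, -0.0455, 0.205, 0, -1, -1, -0.0455, 0.205, 0, -1, -1, -0.0455, 0.205, 0, -1, -1]}}

```text
time_s: 9.2
tcp_pos: [0.5752, -0.0798, 0.1207]
eef_rot: [180.0, 0.0, -150.8]
contact_force: [0.2, 0.1, -0.6]
gripper_width: 0.0873
```

Call:
{"method": "carry_out", "body": {"commands": [-0.0455, 0.205, 0, -1, -1, -0.0455, 0.205, 0, -1, -1, -0.0455, 0.205, 0, -1, -1, -0.0455, 0.205, 0, -1, -1, -0.0455, 0.205, 0, -1, -1, -0.0455, 0.205, 0, -1, -1, -0.0455, 0.205, 0, -1, -1, -0.0455, 0.205, 0, -1, -1]}}

```text
time_s: 10.0
tcp_pos: [0.5606, -0.0142, 0.1207]
eef_rot: [180.0, 0.0, 177.2]
contact_force: [0.2, 0.5, 0.4]
gripper_width: 0.0875
```

Call:
{"method": "carry_out", "body": {"commands": [-0.0455, 0.205, 0, -1, -1, 0, 0, 0, -0.5, -1, 0, 0, -1, 0, -1, 0, 0, -1, 0, -1, 0, 0, 0, 0, -1]}}

```text
time_s: 10.5
tcp_pos: [0.5566, -0.007, 0.0369]
eef_rot: [-179.9, -0.3, 171.3]
contact_force: [-1.7, 0.1, 0.0]
gripper_width: 0.0877
```

Run:
```python
from meas import *
s=telemetry.get_state();print((s['tcp_pos'][:2]-F['t'])@F['R']*1000,s['tcp_pos'],s['contact_force'],s['eef_rot'],s['gripper_width'])
```

```text
[-41.38933292  10.5176773 ] [ 0.55663155 -0.00695504  0.03692173] [-1.70166931  0.12387887  0.04863701] [-179.8886708    -0.32579795  171.3158334 ] 0.08767842405470676
```

Call:
{"method": "carry_out", "body": {"commands": [0.05, -0.0075, 0, 0, -1, 0.05, -0.0075, 0, 0, -1, 0.05, -0.0075, 0, 0, -1, 0.05, -0.0075, 0, 0, -1, 0.05, -0.0075, 0, 0, -1, 0.05, -0.0075, 0, 0, -1, 0.05, -0.0075, 0, 0, -1, 0, 0, 0, 0, -1]}}

```text
time_s: 11.3
tcp_pos: [0.5709, -0.0087, 0.0404]
eef_rot: [-179.9, -0.2, 171.3]
contact_force: [-7.7, 2.6, 7.0]
gripper_width: 0.0876
```

Run:
```python
from meas import *
s=telemetry.get_state();print((s['tcp_pos'][:2]-F['t'])@F['R']*1000,s['tcp_pos'],s['contact_force']@np.r_[F['R'][:,0],0],s['contact_force'],s['moment'],s['eef_rot'],s['gripper_width'])
```

```text
[-27.02145499  10.87812006] [ 0.57089165 -0.00874821  0.04038627] -8.00991745178088 [-7.70563345  2.61355073  6.96409861] [1.07216695 2.69830214 0.13801489] [-179.94145832   -0.2236884   171.33600673] 0.08758006374900067
```

Call:
{"method": "carry_out", "body": {"commands": [0.025, -0.004, 0, 0, -1, 0.025, -0.004, 0, 0, -1, 0.025, -0.004, 0, 0, -1, 0, 0, 0, 0, -1]}}

```text
time_s: 11.7
tcp_pos: [0.5713, -0.0091, 0.0401]
eef_rot: [-179.9, -0.5, 171.3]
contact_force: [-16.5, 7.7, 14.2]
gripper_width: 0.0876
```

Call:
{"method": "carry_out", "body": {"commands": [0.025, -0.004, 0, 0, -1, 0.025, -0.004, 0, 0, -1, 0, 0, 0, 0, -1]}}

```text
time_s: 12.0
tcp_pos: [0.5716, -0.0093, 0.04]
eef_rot: [-179.9, -0.6, 171.3]
contact_force: [-23.5, 10.0, 19.0]
gripper_width: 0.0877
```

Contact with the rail is felt: it stalls with the force rising to 25 N. Back off, rise, turn, and go to the -y end again.

Call:
{"method": "carry_out", "body": {"commands": [-0.5, 0.075, 0, 0, -1, 0, 0, 1, 0, -1, 0, 0, 1, 0, -1, 0.0535, -0.208, 0, 1, -0.1, 0.0535, -0.208, 0, 1, -0.1, 0.0535, -0.208, 0, 1, -0.1, 0.0535, -0.208, 0, 1, -0.1, 0.0535, -0.208, 0, 1, -0.1]}}

```text
time_s: 12.8
tcp_pos: [0.5689, -0.0483, 0.1208]
eef_rot: [180.0, 0.0, -168.5]
contact_force: [0.3, -0.1, 1.2]
gripper_width: 0.053
```

Call:
{"method": "carry_out", "body": {"commands": [0.0535, -0.208, 0, 1, -0.1, 0.0535, -0.208, 0, 1, -0.1, 0.0535, -0.208, 0, 1, -0.1, 0.0535, -0.208, 0, 1, -0.1, 0.0535, -0.208, 0, 1, -0.1, 0.0535, -0.208, 0, 1, -0.1, 0.0535, -0.208, 0, 1, -0.1, 0.0535, -0.208, 0, 1, -0.1]}}

```text
time_s: 13.6
tcp_pos: [0.586, -0.1149, 0.1206]
eef_rot: [-180.0, 0.0, -136.5]
contact_force: [-0.4, 0.0, 0.0]
gripper_width: 0.048
```

Call:
{"method": "carry_out", "body": {"commands": [0.0535, -0.208, 0, 1, -0.1, 0.0535, -0.208, 0, 1, -0.1, 0.0535, -0.208, 0, 1, -0.1, 0.0535, -0.208, 0, 1, -0.1, 0.0535, -0.208, 0, 1, -0.1, 0.0535, -0.208, 0, 1, -0.1, 0.0535, -0.208, 0, 1, -0.1, 0.0535, -0.208, 0, 1, -0.1]}}

```text
time_s: 14.4
tcp_pos: [0.6031, -0.1815, 0.1206]
eef_rot: [180.0, -0.0, -104.5]
contact_force: [-0.6, 0.3, -0.3]
gripper_width: 0.0485
```

Call:
{"method": "carry_out", "body": {"commands": [0.0535, -0.208, 0, 1, -0.1, 0, 0, 0, 0.5, -0.1, 0, 0, -1, 0, -0.1, 0, 0, -1, 0, -0.1, 0, 0, 0, 0, -0.1, 0, 0, 0, 0, -0.1]}}

```text
time_s: 15.0
tcp_pos: [0.6049, -0.1895, 0.0408]
eef_rot: [179.9, -0.0, -98.6]
contact_force: [0.5, -0.9, -0.1]
gripper_width: 0.048
```

Run:
```python
from meas import *
s=telemetry.get_state();print((s['tcp_pos'][:2]-F['t'])@F['R']*1000,s['tcp_pos'],s['contact_force'],s['eef_rot'],s['gripper_width'])
c=cap('scene');cv2.imwrite('pics/s2.png',cv2.resize(c['frame'][90:330,140:420],None,fx=2.8,fy=2.5,interpolation=cv2.INTER_CUBIC)[:,:,::-1])
```

```text
[  33.61440955 -162.74741215] [ 0.60486934 -0.18949126  0.04076344] [ 0.52286738 -0.9292825  -0.12641609] [ 1.79897853e+02 -3.21236767e-02 -9.86215608e+01] 0.04801975306574738
```

View pics/s2.png

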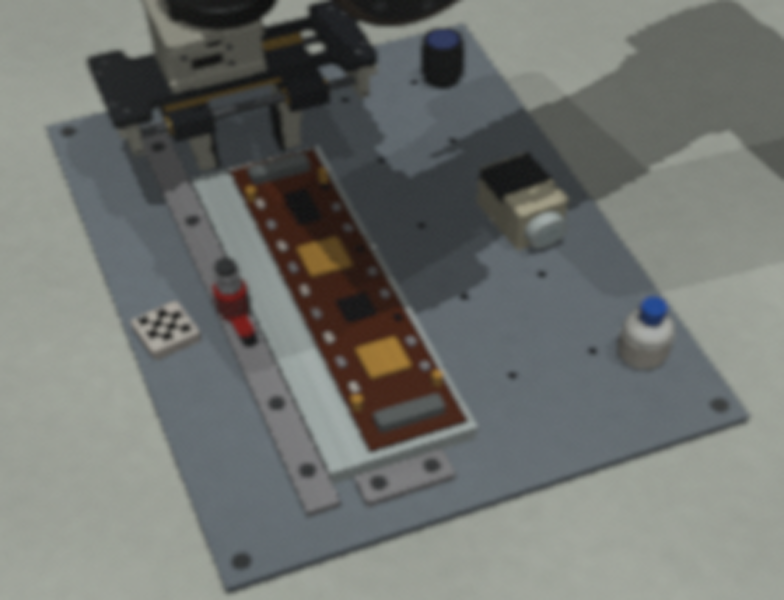

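Scene view: the board edge runs along the rail, (195,180)–(330,470), and its end is a few mm from the stop at (360–450, 470). Push +y slowly until it stops.

Call:
{"method": "carry_out", "body": {"commands": [0.0075, 0.05, 0, 0, -0.1, 0.0075, 0.05, 0, 0, -0.1, 0.0075, 0.05, 0, 0, -0.1, 0.0075, 0.05, 0, 0, -0.1, 0.0075, 0.05, 0, 0, -0.1, 0.0075, 0.05, 0, 0, -0.1, 0.0075, 0.05, 0, 0, -0.1, 0, 0, 0, 0, -0.1]}}

```text
time_s: 15.85
tcp_pos: [0.607, -0.1755, 0.0406]
eef_rot: [180.0, -0.0, -98.6]
contact_force: [-0.4, -3.2, 1.2]
gripper_width: 0.0482
```

Call:
{"method": "carry_out", "body": {"commands": [0.004, 0.025, 0, 0, -0.1, 0.004, 0.025, 0, 0, -0.1, 0.004, 0.025, 0, 0, -0.1, 0.004, 0.025, 0, 0, -0.1, 0, 0, 0, 0, -0.1]}}

```text
time_s: 16.35
tcp_pos: [0.6072, -0.1735, 0.0406]
eef_rot: [179.9, -0.1, -98.6]
contact_force: [-1.4, -14.0, 1.3]
gripper_width: 0.048
```

Call:
{"method": "carry_out", "body": {"commands": [0.004, 0.025, 0, 0, -0.1, 0.004, 0.025, 0, 0, -0.1, 0.004, 0.025, 0, 0, -0.1, 0, 0, 0, 0, -0.1]}}

```text
time_s: 16.75
tcp_pos: [0.6068, -0.1731, 0.0407]
eef_rot: [179.9, -0.3, -98.7]
contact_force: [-2.2, -28.2, 1.2]
gripper_width: 0.048
```

Stopped at the end stop (28 N, finger at the predicted place). Re-press the long edge on the rail, since the push may have shifted it.

Call:
{"method": "carry_out", "body": {"commands": [-0.06, -0.4, 0, 0, -0.1, 0, 0, 1, 0, -0.1, 0, 0, 1, 0, -0.1, -0.055, 0.206, 0, -1, -1, -0.055, 0.206, 0, -1, -1, -0.055, 0.206, 0, -1, -1, -0.055, 0.206, 0, -1, -1, -0.055, 0.206, 0, -1, -1]}}

```text
time_s: 17.55
tcp_pos: [0.595, -0.1424, 0.1205]
eef_rot: [-180.0, 0.1, -118.8]
contact_force: [0.0, -0.9, -0.8]
gripper_width: 0.0828
```

Call:
{"method": "carry_out", "body": {"commands": [-0.055, 0.206, 0, -1, -1, -0.055, 0.206, 0, -1, -1, -0.055, 0.206, 0, -1, -1, -0.055, 0.206, 0, -1, -1, -0.055, 0.206, 0, -1, -1, -0.055, 0.206, 0, -1, -1, -0.055, 0.206, 0, -1, -1, -0.055, 0.206, 0, -1, -1]}}

```text
time_s: 18.35
tcp_pos: [0.5774, -0.0765, 0.1205]
eef_rot: [180.0, 0.0, -150.8]
contact_force: [-0.2, -0.0, 0.0]
gripper_width: 0.0879
```

Call:
{"method": "carry_out", "body": {"commands": [-0.055, 0.206, 0, -1, -1, -0.055, 0.206, 0, -1, -1, -0.055, 0.206, 0, -1, -1, -0.055, 0.206, 0, -1, -1, -0.055, 0.206, 0, -1, -1, -0.055, 0.206, 0, -1, -1, -0.055, 0.206, 0, -1, -1, -0.055, 0.206, 0, -1, -1]}}

```text
time_s: 19.15
tcp_pos: [0.5597, -0.0105, 0.1205]
eef_rot: [179.9, 0.0, 177.2]
contact_force: [-0.3, 0.1, -0.6]
gripper_width: 0.0874
```

Call:
{"method": "carry_out", "body": {"commands": [-0.055, 0.206, 0, -1, -1, 0, 0, 0, -0.5, -1, 0, 0, -1, 0, -1, 0, 0, -1, 0, -1, 0, 0, 0, 0, -1, 0, 0, 0, 0, -1]}}

```text
time_s: 19.75
tcp_pos: [0.5574, -0.003, 0.0407]
eef_rot: [-180.0, -0.1, 171.4]
contact_force: [0.6, -0.3, 0.2]
gripper_width: 0.0876
```

Call:
{"method": "carry_out", "body": {"commands": [0.06, -0.009, 0, 0, -1, 0.06, -0.009, 0, 0, -1, 0.06, -0.009, 0, 0, -1, 0.06, -0.009, 0, 0, -1, 0.06, -0.009, 0, 0, -1, 0.05, -0.0075, 0, 0, -1, 0.05, -0.0075, 0, 0, -1, 0, 0, 0, 0, -1]}}

```text
time_s: 20.55
tcp_pos: [0.5713, -0.0057, 0.0401]
eef_rot: [-179.9, -0.2, 171.3]
contact_force: [-7.2, 2.6, 5.2]
gripper_width: 0.0876
```

Call:
{"method": "carry_out", "body": {"commands": [0.05, -0.0075, 0, 0, -1, 0.05, -0.0075, 0, 0, -1, 0.05, -0.0075, 0, 0, -1, 0, 0, 0, 0, -1, 0, 0, 0, 0, -1]}}

```text
time_s: 21.05
tcp_pos: [0.5721, -0.0065, 0.0396]
eef_rot: [-179.8, -0.7, 171.3]
contact_force: [-24.7, 11.0, 19.8]
gripper_width: 0.0873
```

Run:
```python
from meas import *
s=telemetry.get_state();print((s['tcp_pos'][:2]-F['t'])@F['R']*1000,s['contact_force'],s['moment'])
```

```text
[-26.16069192  13.29642782] [-24.74651584  10.96488075  19.83858719] [4.43557006 8.94605466 0.39591363]
```

Call:
{"method": "carry_out", "body": {"commands": [-0.5, 0.075, 0, 0, -1, 0, 0, 1, 0, -1, 0, 0, 1, 0, -1, 0, 0, 1, 0, -1, 0.6, -0.15, 0.9, 0, -1, 0.6, -0.15, 0.9, 0, -1, 0.6, -0.15, 0.5, 0, -1, 0.6, -0.15, 0.5, 0, -1]}}

```text
time_s: 21.85
tcp_pos: [0.6565, -0.0276, 0.2744]
eef_rot: [180.0, 0.1, 171.4]
contact_force: [0.5, 0.7, -1.4]
gripper_width: 0.0873
```

Run:
```python
from meas import *
s=telemetry.get_state();print(s['tcp_pos'],s['eef_rot'])
c=cap('wrist','w1.png');print(np.array(c['mount']).round(3),c['camera_matrix'][0])
c=cap('scene','s3.png')
```

```text
[ 0.6564788  -0.02764703  0.27437846] [1.79961921e+02 8.23198427e-02 1.71367625e+02]
[[-0.    -0.959 -0.282  0.076]
 [ 1.    -0.     0.    -0.   ]
 [-0.    -0.282  0.959 -0.136]
 [ 0.     0.     0.     1.   ]] [365.91552172   0.         278.94484896]
```

View pics/w1.png

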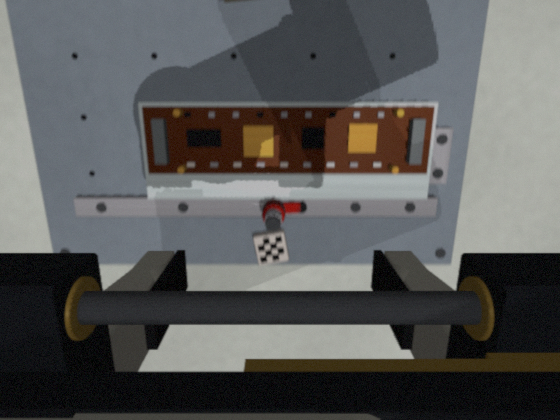

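The wrist view shows the board edge along the rail (row ≈197 from column 148 to 430), its end meeting the stop at column ≈433, the hold-down at (273,212) with its finger towards (300,207), and the target undisturbed. Next, measure with rays.

```bash
cat >> meas.py <<'E'
from scipy.spatial.transform import Rotation
def wristT(s,c):
    T=np.eye(4);T[:3,:3]=Rotation.from_euler('xyz',s['eef_rot'],degrees=True).as_matrix();T[:3,3]=s['tcp_pos'];return T@np.array(c['mount'])
def seg(c,T,p,q,z,n=40,half=4,sign=0):
    e=(onz(c,sub_edges(c['frame'],p,q,n,half,sign),z,T)[:,:2]-F['t'])@F['R']*1000
    return e
E
python3 - <<'E'
from meas import *
s=telemetry.get_state();c=cap('wrist');T=wristT(s,c);im=c['frame']
cv2.imwrite('pics/w2.png',np.vstack([cv2.resize(im[180:225,60:290],None,fx=3.4,fy=6),cv2.resize(im[180:225,230:460],None,fx=3.4,fy=6)])[:,:,::-1])
for n,p,q,z,ax in(('board-rail L',(152,198),(255,198),.03,0),('board-rail R',(310,197),(426,197),.03,0),('rail outer L',(80,217),(250,216),.022,0),('rail outer R',(310,215),(434,215),.022,0),
  ('rail inner L beyond board',(78,198),(143,198),.022,0),('board -x',(145,103),(435,102),.03,0),('board -y end',(141,108),(148,180),.03,1),('board +y end',(437,104),(429,180),.03,1),('stop outer',(452,130),(450,180),.022,1)):
    e=seg(c,T,p,q,z);print(n,'med',np.median(e,0).round(2),'first/last',e[np.argmin(e[:,1-ax])].round(1),e[np.argmax(e[:,1-ax])].round(1),len(e))
for p in((275,222),(273,209),(270,248)):
    print(p,[((onz(c,[p],z,T)[:,:2]-F['t'])@F['R']*1000).round(1).tolist() for z in(.081,.0535,.026)])
E
```

```text
board-rail L med [ 83.86 -71.16] first/last [  83.8 -124.7] [ 83.9 -27.6] 30
board-rail R med [ 83.1  102.93] first/last [83.4 45.4] [ 83.6 154.8] 34
rail outer L med [ 107.18 -124.03] first/last [ 107.4 -205. ] [107.2 -43.1] 37
rail outer R med [105.63 112.67] first/last [106.1  50.5] [105.7 168.5] 37
rail inner L beyond board med [  85.77 -174.03] first/last [  85.7 -210.8] [  86.3 -148.4] 29
board -x med [-11.45  -6.99] first/last [ -11.4 -111.4] [-12.2 143. ] 33
board -y end med [  20.54 -131.59] first/last [  -1.2 -131.2] [  53.2 -131.8] 28
board +y end med [ 23.36 159.41] first/last [ -4.6 159.6] [ 56.2 159.4] 34
stop outer med [ 43.43 184.72] first/last [ 26.3 184.7] [ 62.2 184.8] 24
(275, 222) [[[98.3, 0.9]], [[107.6, 0.6]], [[117.0, 0.3]]]
(273, 209) [[[85.4, -0.9]], [[93.6, -1.4]], [[101.9, -1.8]]]
(270, 248) [[[124.9, -4.1]], [[136.5, -4.8]], [[148.0, -5.5]]]
```

View pics/w2.png

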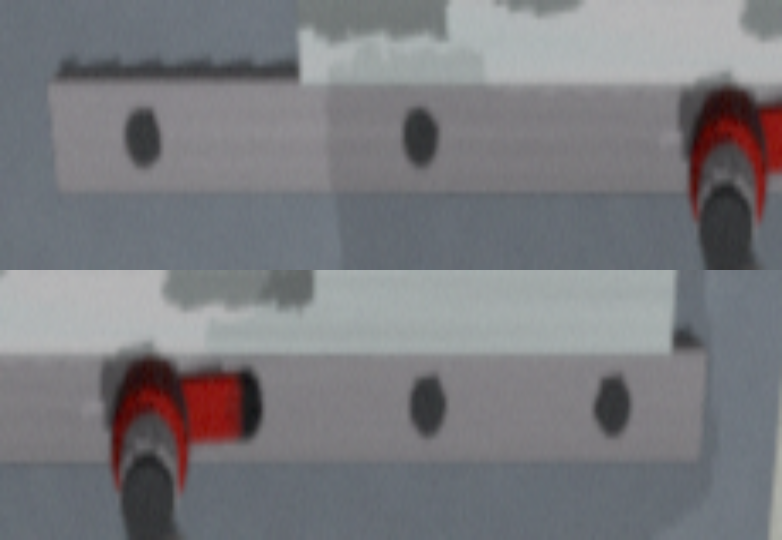

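Edges look flush with no dark gap. The last press also rubbed slightly in -y, so I push once more onto the stop.

Call:
{"method": "carry_out", "body": {"commands": [-0.056, -0.185, -0.175, 1, -0.1, -0.056, -0.185, -0.175, 1, -0.1, -0.056, -0.185, -0.175, 1, -0.1, -0.056, -0.185, -0.175, 1, -0.1, -0.056, -0.185, -0.175, 1, -0.1, -0.056, -0.185, -0.175, 1, -0.1, -0.056, -0.185, -0.175, 1, -0.1, -0.056, -0.185, -0.175, 1, -0.1]}}

```text
time_s: 22.8
tcp_pos: [0.6362, -0.0866, 0.2153]
eef_rot: [180.0, -0.1, -156.5]
contact_force: [-0.6, 0.7, 0.1]
gripper_width: 0.0482
```

Call:
{"method": "carry_out", "body": {"commands": [-0.056, -0.185, -0.175, 1, -0.1, -0.056, -0.185, -0.175, 1, -0.1, -0.056, -0.185, -0.175, 1, -0.1, -0.056, -0.185, -0.175, 1, -0.1, -0.056, -0.185, -0.175, 1, -0.1, -0.056, -0.185, -0.175, 1, -0.1, -0.056, -0.185, -0.175, 1, -0.1, -0.056, -0.185, -0.175, 1, -0.1]}}

```text
time_s: 23.6
tcp_pos: [0.6182, -0.1457, 0.1594]
eef_rot: [179.9, -0.0, -124.5]
contact_force: [0.1, -0.4, -0.3]
gripper_width: 0.0483
```

Call:
{"method": "carry_out", "body": {"commands": [-0.056, -0.185, -0.175, 1, -0.1, -0.056, -0.185, -0.175, 1, -0.1, -0.056, -0.185, -0.175, 1, -0.1, -0.056, -0.185, -0.175, 1, -0.1, -0.056, -0.185, -0.175, 1, -0.1, -0.056, -0.185, -0.175, 1, -0.1, 0, 0, 0, 0.5, -0.1, 0, 0, 0, 0, -0.1]}}

```text
time_s: 24.4
tcp_pos: [0.6048, -0.1901, 0.1175]
eef_rot: [179.9, -0.0, -98.6]
contact_force: [0.7, 0.0, 0.3]
gripper_width: 0.0482
```

Call:
{"method": "carry_out", "body": {"commands": [0.05, 0, -1, 0, -0.1, 0, 0, -0.925, 0, -0.1, 0, 0, 0, 0, -0.1, 0.01, 0.07, 0, 0, -0.1, 0.01, 0.07, 0, 0, -0.1, 0.01, 0.07, 0, 0, -0.1, 0.01, 0.07, 0, 0, -0.1, 0.01, 0.07, 0, 0, -0.1]}}

```text
time_s: 25.2
tcp_pos: [0.6107, -0.1758, 0.0425]
eef_rot: [-179.9, 0.0, -98.6]
contact_force: [0.3, -0.2, -0.2]
gripper_width: 0.0482
```

Call:
{"method": "carry_out", "body": {"commands": [0.004, 0.03, 0, 0, -0.1, 0.004, 0.03, 0, 0, -0.1, 0.004, 0.03, 0, 0, -0.1, 0.004, 0.03, 0, 0, -0.1, 0, 0, 0, 0, -0.1]}}

```text
time_s: 25.7
tcp_pos: [0.6105, -0.174, 0.042]
eef_rot: [180.0, -0.2, -98.6]
contact_force: [-1.7, -14.3, 2.2]
gripper_width: 0.0484
```

Call:
{"method": "carry_out", "body": {"commands": [0.004, 0.025, 0, 0, -0.1, 0.004, 0.025, 0, 0, -0.1, 0.004, 0.025, 0, 0, -0.1, 0, 0, 0, 0, -0.1]}}

```text
time_s: 26.1
tcp_pos: [0.6102, -0.1736, 0.0421]
eef_rot: [179.9, -0.3, -98.7]
contact_force: [-1.9, -28.9, 0.7]
gripper_width: 0.048
```

Same stopping place (-146.2 both times), so the board is on the stop. On to the hold-down, jaws along the rail.

Call:
{"method": "carry_out", "body": {"commands": [-0.06, -0.4, 0, 0, -0.1, 0, 0, 1, 0, -0.1, 0, 0, 1, 0, -0.1, 0, 0, 1, 0, -0.1, 0.092, 0.165, 0, -1, -1, 0.092, 0.165, 0, -1, -1, 0.092, 0.165, 0, -1, -1, 0.092, 0.165, 0, -1, -1]}}

```text
time_s: 26.9
tcp_pos: [0.6237, -0.1576, 0.1616]
eef_rot: [180.0, 0.0, -114.8]
contact_force: [0.4, 1.0, 0.7]
gripper_width: 0.0748
```

Call:
{"method": "carry_out", "body": {"commands": [0.092, 0.165, 0, -1, -1, 0.092, 0.165, 0, -1, -1, 0.092, 0.165, 0, -1, -1, 0.092, 0.165, 0, -1, -1, 0.092, 0.165, 0, -1, -1, 0.092, 0.165, 0, -1, -1, 0.092, 0.165, 0, -1, -1, 0.092, 0.165, 0, -1, -1]}}

```text
time_s: 27.7
tcp_pos: [0.6531, -0.1048, 0.1613]
eef_rot: [180.0, 0.0, -146.8]
contact_force: [-0.3, 0.0, 0.1]
gripper_width: 0.0878
```

Call:
{"method": "carry_out", "body": {"commands": [0.092, 0.165, 0, -1, -1, 0.092, 0.165, 0, -1, -1, 0.092, 0.165, 0, -1, -1, 0.092, 0.165, 0, -1, -1, 0.092, 0.165, 0, -1, -1, 0.092, 0.165, 0, -1, -1, 0.092, 0.165, 0, -1, -1, 0.092, 0.165, 0, -1, -1]}}

```text
time_s: 28.5
tcp_pos: [0.6826, -0.0521, 0.1613]
eef_rot: [180.0, -0.0, -178.8]
contact_force: [0.1, 0.6, -0.1]
gripper_width: 0.0877
```

Call:
{"method": "carry_out", "body": {"commands": [0.092, 0.165, 0, -1, -1, 0.092, 0.165, 0, -1, -1, 0, 0, 0, -0.5, -1, 0, 0, 0, 0, -1]}}

```text
time_s: 28.9
tcp_pos: [0.6898, -0.0389, 0.1612]
eef_rot: [180.0, -0.0, 171.4]
contact_force: [-1.1, -0.1, 0.9]
gripper_width: 0.0875
```

Run:
```python
from meas import *
s=telemetry.get_state();print((s['tcp_pos'][:2]-F['t'])@F['R']*1000,s['tcp_pos'],s['eef_rot'],s['joints'][5])
c=cap('wrist','w3.png');T=wristT(s,c);im=c['frame'].astype(int)
m=((im[...,0]>90)&(im[...,1]<60)&(im[...,2]<60)).astype(np.uint8)
m[280:]=0;n,l,st,ce=cv2.connectedComponentsWithStats(m);i=st[1:,4].argmax()+1;print(st[i],ce[i])
for z in(.0535,.04,.0285):print(z,((onz(c,[ce[i]],z,T)[:,:2]-F['t'])@F['R']*1000).round(1))
```

```text
[95.10263158 -1.14246421] [ 0.68984291 -0.03890423  0.16121382] [ 1.79981753e+02 -2.88778594e-02  1.71351572e+02] -111.507168122925
[ 368  105  110   48 2081] [434.60211437 134.8125901 ]
0.0535 [[ 40.7 100.6]]
0.04 [[ 41.9 106.3]]
0.0285 [[ 42.9 111.1]]
```

View pics/w3.png

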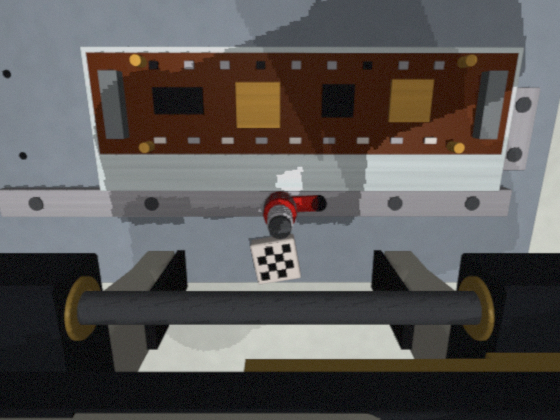

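The wrist view shows the board seated in the corner of rail and stop (corner at about (508,190)). The hold-down head is at (279,227), centred between the jaws, with its finger parked towards the stop.

Run:
```python
from meas import *
s=telemetry.get_state();c=cap('wrist');T=wristT(s,c);im=c['frame']
g=cv2.cvtColor(im,cv2.COLOR_RGB2GRAY)
hs=cv2.cvtColor(im,cv2.COLOR_RGB2HSV);m=(((hs[...,0]<6)|(hs[...,0]>174))&(hs[...,1]>170)&(hs[...,2]>60)).astype(np.uint8);m[:185]=0;m[245:]=0;m[:,:250]=0;m[:,335:]=0
ys,xs=np.nonzero(m);print(xs.min(),xs.max(),ys.min(),ys.max())
for n,p,z in(('head',(279,227),.081),('barrel mid',((xs.min()+297)/2,205),.0535),('tip',(320,203),.0285)):print(n,((onz(c,[p],z,T)[:,:2]-F['t'])@F['R']*1000).round(1))
```

```text
264 317 195 219
head [[94.9 -1.5]]
barrel mid [[88.4 -0.5]]
tip [[93.9 29.7]]
```

Call:
{"method": "carry_out", "body": {"commands": [0, 0, -1, 0, -1, 0, 0, -0.8, 0, -1, 0, 0, -0.5, 0, -1, 0, 0, -0.25, 0, -1, 0, 0, -0.14, 0, -1, 0, 0, 0, 0, -1]}}

```text
time_s: 29.6
tcp_pos: [0.6901, -0.0393, 0.054]
eef_rot: [-180.0, -0.0, 171.4]
contact_force: [0.2, -0.9, 1.2]
gripper_width: 0.0875
```

Call:
{"method": "carry_out", "body": {"commands": [0, 0, 0, 0, 1, 0, 0, 0, 0, 1, 0, 0, 0, 0, 1, 0, 0, 0, 0, 1, 0, 0, 0, 0, 1, 0, 0, 0, 0, 1, 0, 0, 0, 0, 1, 0, 0, 0, 0, 1], "grip_force": 30}}

```text
time_s: 30.4
tcp_pos: [0.6899, -0.0392, 0.0539]
eef_rot: [-180.0, -0.0, 171.4]
contact_force: [-0.3, 0.6, 0.2]
gripper_width: 0.0292
```

Call:
{"method": "carry_out", "body": {"commands": [0, 0, 0, 0, 1, 0, 0, 0, 0, 1, 0, 0, 0, 0, 1, 0, 0, 0, 0, 1]}}

```text
time_s: 30.8
tcp_pos: [0.69, -0.0387, 0.054]
eef_rot: [180.0, 0.0, 171.4]
contact_force: [0.4, 4.0, 0.9]
gripper_width: 0.0234
```

Call:
{"method": "carry_out", "body": {"commands": [0, 0, 0.1, 0, 1, 0, 0, 0.1, 0, 1, 0, 0, 0.1, 0, 1, 0, 0, 0, 0, 1]}}

```text
time_s: 31.2
tcp_pos: [0.6899, -0.0387, 0.0653]
eef_rot: [180.0, -0.0, 171.3]
contact_force: [2.9, 4.7, -7.5]
gripper_width: 0.0232
```

Lifted 11.3 mm with 7.5 N of spring pull. Swing +90°.

Call:
{"method": "carry_out", "body": {"commands": [0, 0, 0, 1, 1, 0, 0, 0, 1, 1, 0, 0, 0, 1, 1, 0, 0, 0, 1, 1, 0, 0, 0, 1, 1, 0, 0, 0, 1, 1, 0, 0, 0, 1, 1, 0, 0, 0, 0, 1]}}

```text
time_s: 32.0
tcp_pos: [0.6899, -0.0389, 0.0649]
eef_rot: [180.0, -0.0, -160.5]
contact_force: [3.5, 3.7, -8.0]
gripper_width: 0.0232
```

Call:
{"method": "carry_out", "body": {"commands": [0, 0, 0, 1, 1, 0, 0, 0, 1, 1, 0, 0, 0, 1, 1, 0, 0, 0, 1, 1, 0, 0, 0, 1, 1, 0, 0, 0, 1, 1, 0, 0, 0, 1, 1, 0, 0, 0, 1, 1]}}

```text
time_s: 32.8
tcp_pos: [0.6901, -0.039, 0.065]
eef_rot: [180.0, 0.0, -128.5]
contact_force: [3.6, 3.7, -7.7]
gripper_width: 0.0233
```

Call:
{"method": "carry_out", "body": {"commands": [0, 0, 0, 1, 1, 0, 0, 0, 1, 1, 0, 0, 0, 1, 1, 0, 0, 0, 1, 1, 0, 0, 0, 1, 1, 0, 0, 0, 1, 1, 0, 0, 0, 1, 1, 0, 0, 0, 0.5, 1]}}

```text
time_s: 33.6
tcp_pos: [0.6903, -0.0391, 0.0651]
eef_rot: [-180.0, 0.0, -98.5]
contact_force: [3.3, 3.0, -7.9]
gripper_width: 0.0232
```

Call:
{"method": "carry_out", "body": {"commands": [0, 0, 0, 0, 1]}}

```text
time_s: 33.7
tcp_pos: [0.6902, -0.0391, 0.0651]
eef_rot: [-180.0, 0.0, -98.6]
contact_force: [3.4, 2.8, -8.0]
gripper_width: 0.0232
```

Run:
```python
from meas import *
s=telemetry.get_state();print(s['moment'])
c=cap('scene');im=c['frame']
cv2.imwrite('pics/s4.png',cv2.resize(im[110:300,150:370],None,fx=3.5,fy=3.1,interpolation=cv2.INTER_CUBIC)[:,:,::-1])
```

```text
[ 1.14639677 -1.55770927  0.0030151 ]
```

View pics/s4.png

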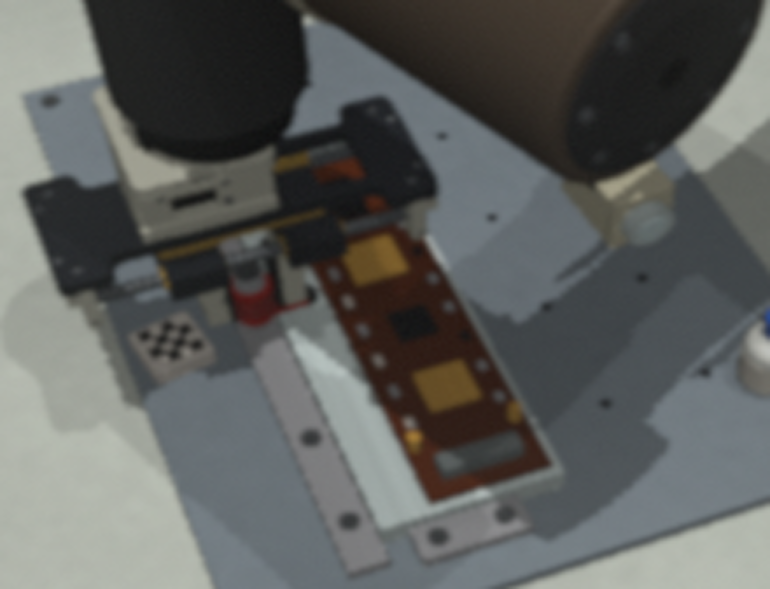

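The red finger now points over the board's strip (at (305,297)) and the target and camera are clear. Lower 3.6 mm onto the board, open a little (the component side is close), then rise.

Call:
{"method": "carry_out", "body": {"commands": [0, 0, -0.03, 0, 1, 0, 0, -0.03, 0, 1, 0, 0, -0.03, 0, 1, 0, 0, 0, 0, 1, 0, 0, 0, 0, 0.25, 0, 0, 0, 0, 0.25, 0, 0, 0, 0, 0.25, 0, 0, 0, 0, 0.25]}}

```text
time_s: 34.55
tcp_pos: [0.6897, -0.0396, 0.0627]
eef_rot: [180.0, -0.0, -98.7]
contact_force: [-0.5, 0.2, 0.4]
gripper_width: 0.0326
```

Call:
{"method": "carry_out", "body": {"commands": [0, 0, 0, 0, 0.25, 0, 0, 0.1, 0, 0.25, 0, 0, 0.3, 0, 0.25, 0, 0, 0.7, 0, 0.25, 0, 0, 1, 0, 0.25, 0, 0, 1, 0, 0.25, 0, 0, 1, 0, 0.25, 0, 0, 1, 0, 0.25]}}

```text
time_s: 35.35
tcp_pos: [0.6896, -0.0393, 0.2695]
eef_rot: [-179.9, 0.0, -98.6]
contact_force: [0.8, 0.4, -0.6]
gripper_width: 0.033
```

Call:
{"method": "carry_out", "body": {"commands": [-0.7, 0.1, 0, 0, 0.25, -0.7, 0.1, 0, 0, 0.25, -0.7, 0.1, 0, 0, 0.25, 0, 0, 0, 0, 0.25]}}

```text
time_s: 35.75
tcp_pos: [0.6034, -0.027, 0.2687]
eef_rot: [-179.9, 0.1, -98.6]
contact_force: [0.4, 0.4, -0.0]
gripper_width: 0.0328
```

Run:
```python
from meas import *
s=telemetry.get_state();print(s['tcp_pos'],s['eef_rot'],s['gripper_width'])
c=cap('wrist');b=cap('scene')['frame']
cv2.imwrite('pics/f.png',np.hstack([cv2.resize(c['frame'],(400,300)),cv2.resize(b[120:270,160:360],(400,300),interpolation=cv2.INTER_CUBIC)])[:,:,::-1])
cv2.imwrite('pics/w5.png',c['frame'][:,:,::-1])
```

```text
[ 0.6033662  -0.02702606  0.26867667] [-1.79900804e+02  6.99664375e-02 -9.86088698e+01] 0.0327800062673949
```

View pics/f.png

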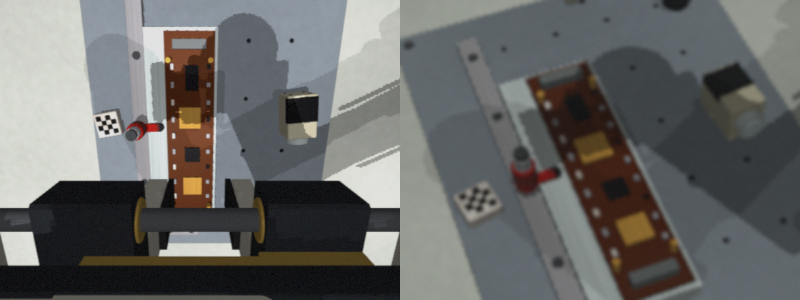

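The finger lies square across onto the board strip and is down; the target and camera are unchanged. Move the arm aside for a clear top view and final measurements.

Call:
{"method": "carry_out", "body": {"commands": [-0.45, -1, 0, 0, 0.25, -0.45, -1, 0, 0, 0.25, -0.45, -1, 0, 0, 0.25, -0.45, -1, 0, 0, 0.25, -0.45, -1, 0, 0, 0.25, -0.45, -1, 0, 0, 0.25, -0.45, -1, 0, 0, 0.25, -0.45, -1, 0, 0, 0.25]}}

```text
time_s: 36.65
tcp_pos: [0.4617, -0.3493, 0.2667]
eef_rot: [-180.0, -0.0, -98.6]
contact_force: [1.2, -0.5, 0.1]
gripper_width: 0.033
```

Call:
{"method": "carry_out", "body": {"commands": [-0.45, -1, 0, 0, 0.25, -0.45, -1, 0, 0, 0.25, -0.45, -1, 0, 0, 0.25, -0.45, -1, 0, 0, 0.25, 0, 0, 0, 0, 0.25]}}

```text
time_s: 37.15
tcp_pos: [0.3878, -0.5118, 0.2655]
eef_rot: [179.9, -0.0, -98.9]
contact_force: [0.3, 0.4, -0.3]
gripper_width: 0.0328
```

Run:
```python
from meas import *
c=cap('top');im=c['frame'];S=lambda p,q,z,**k:seg(c,None,p,q,z,**k)
cv2.imwrite('pics/t9.png',cv2.resize(im[125:300,190:430],None,fx=3.3,fy=3.3,interpolation=cv2.INTER_CUBIC)[:,:,::-1])
for n,p,z in(('clean',(217,272),.074),('lens',(394,292),.058)):pass
d=cv2.absdiff(cv2.imread('pics/top0.png')[:,:,::-1].copy(),im).max(2)
for n,(x,y) in dict(camera=(302,273),cleaner=(219,272),lens=(394,292),target=(311,135)).items(): print(n,'mean diff vs start',d[y-9:y+9,x-11:x+11].mean().round(1))
hs=cv2.cvtColor(im,cv2.COLOR_RGB2HSV);m=(((hs[...,0]<6)|(hs[...,0]>174))&(hs[...,1]>150)&(hs[...,2]>60));m[:140]=0;m[185:]=0;m[:,:290]=0;m[:,:290]=0;m[:,325:]=0
ys,xs=np.nonzero(m);print('red',xs.min(),xs.max(),ys.min(),ys.max())
```

```text
camera mean diff vs start 1.7
cleaner mean diff vs start 1.5
lens mean diff vs start 1.5
target mean diff vs start 1.7
red 301 312 150 169
```

View pics/t9.png

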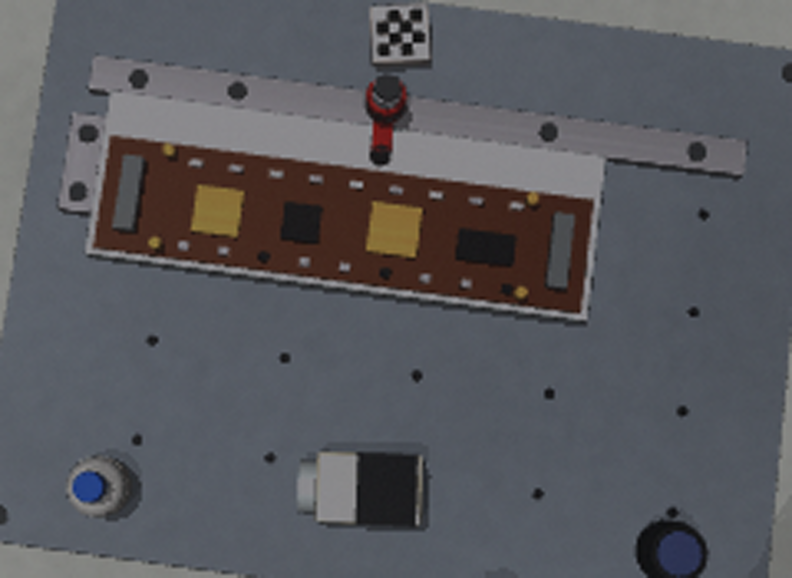

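Clear top view: board seated on rail and stop, finger from (388,100) to (380,155) across the strip, all four bystanders unchanged (image difference at noise level). Last numeric check, then hand in if it agrees.

Run:
```python
from meas import *
c=cap('top')
q=lambda x,y:(x/3.3+190,y/3.3+125)
S=lambda n,p,r,z,ax:(lambda e:print(n,np.median(e,0).round(2),'tilt',np.degrees(np.polyfit(e[:,1-ax],e[:,ax],1)[0]).round(2)))(seg(c,None,q(*p),q(*r),z,half=3))
S('board edge L',(115,93),(360,125),.03,0);S('board edge R',(410,132),(600,157),.03,0)
S('rail outer L',(100,57),(360,90),.022,0);S('rail outer R',(415,97),(740,141),.022,0)
S('rail inner R',(620,161),(735,175),.022,0);S('board -y end inner/outer',(604,165),(587,312),.03,1);S('stop outer',(71,120),(60,205),.022,1)
f=lambda p,z:((onz(c,[q(*p)],z)[0,:2]-F['t'])@F['R']*1000).round(1)
print('head',f((388,88),.081),'tip',f((380,155),.036))
```

```text
board edge L [83.92 78.01] tilt 0.11
board edge R [ 83.25 -71.44] tilt -0.04
rail outer L [106.32  82.16] tilt 0.07
rail outer R [ 106.33 -115.38] tilt -0.02
rail inner R [  85.54 -180.75] tilt -0.03
board -y end inner/outer [  19.74 -130.87] tilt -0.65
stop outer [ 39.04 186.05] tilt -0.41
head [94.1 -1.4] tip [64.7 -2. ]
```

Both cameras put the edge about 0.4 mm off the rail at the +y part and about 1 mm off at the -y part. The parked sleeve reaches x = 84 at 16.5 mm height, below the board's 18 mm top, so it may have held the middle off by about 1 mm. It is raised now, so I press the long edge once more under the clamp and compare the stall point with the earlier -26.2.

Call:
{"method": "carry_out", "body": {"commands": [0.19, 0.55, -0.165, -1, -1, 0.19, 0.55, -0.165, -1, -1, 0.19, 0.55, -0.165, -1, -1, 0.19, 0.55, -0.165, -1, -1, 0.19, 0.55, -0.165, -1, -1, 0.19, 0.55, -0.165, -1, -1, 0.19, 0.55, -0.165, -1, -1, 0.19, 0.55, -0.165, -1, -1]}}

```text
time_s: 38.05
tcp_pos: [0.4518, -0.3294, 0.2137]
eef_rot: [-180.0, 0.0, -130.7]
contact_force: [0.6, -0.5, 1.1]
gripper_width: 0.0861
```

Call:
{"method": "carry_out", "body": {"commands": [0.19, 0.55, -0.165, -1, -1, 0.19, 0.55, -0.165, -1, -1, 0.19, 0.55, -0.165, -1, -1, 0.19, 0.55, -0.165, -1, -1, 0.19, 0.55, -0.165, -1, -1, 0.19, 0.55, -0.165, -1, -1, 0.19, 0.55, -0.165, -1, -1, 0.19, 0.55, -0.165, -1, -1]}}

```text
time_s: 38.85
tcp_pos: [0.5123, -0.1532, 0.161]
eef_rot: [-180.0, 0.0, -162.7]
contact_force: [-0.2, 0.5, -0.1]
gripper_width: 0.0875
```

Call:
{"method": "carry_out", "body": {"commands": [0.19, 0.55, -0.165, -1, -1, 0.19, 0.55, -0.165, -1, -1, 0.19, 0.55, -0.165, -1, -1, 0.19, 0.55, -0.165, -1, -1, 0.19, 0.55, -0.165, -1, -1, 0.19, 0.55, -0.165, -1, -1, 0, 0, 0, -0.4, -1, 0, 0, 0, 0, -1]}}

```text
time_s: 39.65
tcp_pos: [0.5573, -0.0219, 0.1212]
eef_rot: [-180.0, -0.0, 171.9]
contact_force: [-0.1, 0.3, 0.2]
gripper_width: 0.0873
```

Call:
{"method": "carry_out", "body": {"commands": [-0.05, -0.1, -1, -0.13, -1, 0, 0, -0.8, 0, -1, 0, 0, -0.23, 0, -1, 0, 0, 0, 0, -1, 0.06, -0.009, 0, 0, -1, 0.06, -0.009, 0, 0, -1, 0.06, -0.009, 0, 0, -1, 0.06, -0.009, 0, 0, -1]}}

```text
time_s: 40.45
tcp_pos: [0.5655, -0.0285, 0.0409]
eef_rot: [180.0, 0.1, 171.2]
contact_force: [-0.5, 0.1, 0.0]
gripper_width: 0.0877
```

Call:
{"method": "carry_out", "body": {"commands": [0.05, -0.0075, 0, 0, -1, 0.05, -0.0075, 0, 0, -1, 0.05, -0.0075, 0, 0, -1, 0, 0, 0, 0, -1]}}

```text
time_s: 40.85
tcp_pos: [0.5675, -0.0296, 0.0394]
eef_rot: [-179.9, -0.3, 171.2]
contact_force: [-10.1, 4.7, 7.6]
gripper_width: 0.0877
```

Call:
{"method": "carry_out", "body": {"commands": [0.05, -0.0075, 0, 0, -1, 0.05, -0.0075, 0, 0, -1, 0, 0, 0, 0, -1, 0, 0, 0, 0, -1]}}

```text
time_s: 41.25
tcp_pos: [0.5684, -0.0303, 0.0392]
eef_rot: [-179.9, -0.6, 171.2]
contact_force: [-20.6, 7.7, 16.8]
gripper_width: 0.088
```

Run:
```python
from meas import *
s=telemetry.get_state();print((s['tcp_pos'][:2]-F['t'])@F['R']*1000,s['contact_force'],s['moment'],s['eef_rot'])
```

```text
[-26.23368562 -10.75530843] [-20.57250988   7.679692    16.81154776] [3.7051414  7.40319433 0.82020747] [-179.85924028   -0.61773985  171.240205  ]
```

It stalls at -26.2 again, so the sleeve was not holding the board off and the edge is on the rail. Retreat and do a last check.

Call:
{"method": "carry_out", "body": {"commands": [-0.5, 0.075, 0, 0, -1, 0, 0, 1, 0, -1, 0, 0, 1, 0, -1, 0, 0, 1, 0, -1, 0, 0, 1, 0, -1, -0.3, -1, 0.8, 0, -1, -0.45, -1, 0, 0, -1, -0.45, -1, 0, 0, -1]}}

```text
time_s: 42.05
tcp_pos: [0.5073, -0.146, 0.2318]
eef_rot: [180.0, 0.2, 171.3]
contact_force: [0.9, -0.6, -0.6]
gripper_width: 0.0878
```

Call:
{"method": "carry_out", "body": {"commands": [-0.45, -1, 0, 0, -1, -0.45, -1, 0, 0, -1, -0.45, -1, 0, 0, -1, -0.45, -1, 0, 0, -1, -0.45, -1, 0, 0, -1, -0.45, -1, 0, 0, -1, -0.4, -1, 0, 0, -1, 0, 0, 0, 0, -1]}}

```text
time_s: 42.85
tcp_pos: [0.3812, -0.4288, 0.2299]
eef_rot: [-180.0, -0.1, 171.0]
contact_force: [-0.3, 0.1, -0.3]
gripper_width: 0.0879
```

Run:
```python
from meas import *
print(telemetry.get_state()['tcp_pos'])
c=cap('top');im=c['frame']
q=lambda x,y:(x/3.3+190,y/3.3+125)
S=lambda n,p,r,z,ax:print(n,np.median(seg(c,None,q(*p),q(*r),z,half=3),0).round(2))
S('board edge L',(115,93),(360,125),.03,0);S('board edge R',(410,132),(600,157),.03,0)
S('-y end',(604,165),(587,312),.03,1)
old=cv2.imread('pics/t9.png')[:,:,::-1];new=cv2.resize(im[125:300,190:430],None,fx=3.3,fy=3.3,interpolation=cv2.INTER_CUBIC)
d=cv2.absdiff(old.copy(),new).max(2);print('mean diff to t9',d.mean(),'finger region',d[80:170,350:420].mean())
d0=cv2.absdiff(cv2.imread('pics/top0.png')[:,:,::-1].copy(),im).max(2)
print([d0[y-9:y+9,x-11:x+11].mean().round(1) for x,y in((302,273),(219,272),(394,292),(311,135))])
```

```text
[ 0.38119043 -0.42877968  0.22992531]
board edge L [84.45 76.34]
board edge R [ 84.26 -72.75]
-y end [  21.75 -130.91]
mean diff to t9 3.4736137324805143 finger region 3.6376190476190478
[np.float64(2.8), np.float64(2.8), np.float64(2.9), np.float64(3.0)]
```

The board edge now reads 84.3–84.4 at both ends against the rail face at 84.3. The -y end has not moved and the bystanders are unchanged. Handing in.

```bash
python3 -c "
from plant import r
print(r.close_job())"
```

```text
the job is handed in; nothing more can be done
None
```

The board is seated against the rail and the end stop, the hold-down is clamping its edge, and the job is handed in at about 43 s; no verdict was reported.

**What I did:** I pushed the board flat along the plate with two-finger pushes, each time until it stopped against the rail or the end stop at 20–29 N. Then I gripped the red sleeve, lifted it 11 mm, turned it +90°, lowered it onto the board and let go.

**Last checks (top camera):**
- **Rail:** the board edge reads x = 84.4 mm towards the stop and 84.3 mm at the other half. The rail face reads 84.3 mm, taken from its outer edge less 22 mm.
- **End stop:** two separate pushes stopped at the same place. The board's far end did not move during the last rail press.
- **Finger:** it points across the board, with its tip about 0.6 mm sideways of the axis, or about 1° off square.
- **Bystanders:** the camera, lens, cleaner and target are unchanged from the start, with image differences at noise level.

**What disagreed:**
- **After clamping:** the measured gap to the rail was 0.4 mm at one half and 1.0 mm at the other. I pressed the board onto the rail once more under the clamp, so the final seating came after clamping. That press stalled at the same point as before, and the readings then agreed.
- **Rail inner edge:** measured directly, and partly in shadow, it read about 1 mm further off than the value I used.

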